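# Reset the tripped dry bath through its covered well

## Task

The dry bath (the instrument with the tube block and the loose cover in a channel on its deck) has tripped. With the fingertips, push the cover along its channel until the round well is clear, reach down into the well, press the sunken reset key all the way down for about half a second and let it spring back up, then push the cover back along the channel until it hides the well again. Do not lift the cover off the deck, do not press the key of the shaker beside it, and leave the tubes, glassware and other things where they stand.

Things in the scene. Friction and masses are not known exactly. Their poses are not given: they have to be found in the camera images.
- dry_bath: Dry bath, a fixed white case 240 (x) x 200 (y) x 70 mm, left or right of the shaker, turned up to 0.4 rad. Origin at the centre of its underside, on the bench; z up; its front, with a black display, faces its -x. Front half: flat deck at z = 70 mm with the round well, centre (-60, -37) mm. Rear half: aluminium tube block, its top at z = 80 mm, with two tubes rising to z = 114 mm.
- channel_mid (a point): Middle of the cover's channel at deck level, at (-60, 0, 70) mm of the dry bath. The straight channel on the deck runs along the dry bath's y axis; it is 148 mm long (y from -74 to +74 mm) and 73 mm wide, bordered on all four sides by steel strips 7 mm wide and 8 mm high.
- cover_bar (a point): Middle of the top of the upright black bar on the cover, 25 mm above the deck. The bar is 44 mm long in x, 10 mm thick in y and stands 20 mm above the plate; its broad flat sides face +y and -y, the ways the cover slides.
- cover: Loose aluminium plate 70 x 70 x 5 mm with a black bar on it, 100 to 170 g, lying in the channel; origin at the centre of its underside, axes as the dry bath's. Slides along y under 3 N, stays where left. Its centre runs from y = -39 to +39 mm of the dry bath: it starts at -38 to -30, over the well; the well is clear above +21 and wholly hidden below -25.
- well_mouth (a point): Centre of the round well's mouth, 46 mm across, at deck level (70 mm above the bench). The well is straight; the key's top lies 16 mm below this point when up and 21 mm below when fully pressed.
- reset_key_top (a point): Centre of the top face of the dry bath's round grey reset key, 28 mm across, at the foot of the round well; moves down with it.
- reset_key (a joint): Travel of the reset key: 0 up, 0.005 m fully pressed. A spring pushes it back: about 1.2 N starts it, 4 N holds it fully down.
- shaker: Shaker, a bystander: a white case of the same size, fixed, with an open square well 44 mm wide in the same place on its deck and a flat black rubber platform behind. Origin at the centre of its underside; it has no cover. Deck top at 70 mm, platform top at 64 mm, the flask on it rises to 144 mm.
- shaker_key (a joint): Travel of the key in the shaker's square well: 0 up, 0.005 m pressed. Leave it alone.
- tube_a: Loose capped tube, 17 mm across, 60 mm long, in a hole of the dry bath's block; origin at its foot.
- tube_b: A second such tube in another hole of the block; origin at its foot.
- flask: Small conical flask, 64 mm across, 80 mm tall, standing on the shaker's platform; origin under its centre.
- bottle: Glass bottle, 66 mm across, 150 mm tall, on the bench to the left; origin under its centre.
- jar: White jar, 70 mm across, 100 mm tall, on the bench to the right; origin under its centre.
- vial: Small amber vial, 28 mm across, 50 mm tall, on the bench between the robot and the instruments; origin under its centre.
There are look-alikes about, which are no part of the job. What is shaped like the cover but brown is not meant.

How it is judged (in metres and radians):
On the way, in this order (a step that is already met when the one before it is completed fails the run):
1. the cover has been pushed along the channel until the round well is clear (y of cover in the frame of dry_bath above 0.02 m), for 0.1 s.
2. the reset key is pressed down (at least 4 of its 5 mm) by the fingers (value of joint reset_key above 0.004 m and contact force between the fingers and dry_bath above 0.5 N), for 0.2 s.
3. the reset key has sprung back up (value of joint reset_key below 0.001 m), for 0.1 s.
At the end, for the whole second after the job is handed in: The cover lies flat and at rest on the deck in its channel (within 3 mm of deck height), hiding the whole well (its centre within 12 mm of the well's centre along the channel), and the reset key is up (less than 1 mm down) (y of cover in the frame of dry_bath below -0.025 m and z of cover in the frame of dry_bath between 0.067 and 0.073 m and horizontal distance between cover and well_mouth below 0.014 m and angle between cover's own z axis and vertical below 0.05 rad and linear speed of cover below 0.01 m/s and value of joint reset_key below 0.001 m); the robot touches nothing.
It fails at once if the cover is lifted (more than 8 mm off the deck) or tipped up (more than 0.25 rad) (z of cover in the frame of dry_bath above 0.078 m or angle between cover's own z axis and vertical above 0.25 rad).
It fails at once if the shaker's key is pressed (more than 2.5 mm) (value of joint shaker_key above 0.0025 m).
It fails at once if a tube, the flask, the bottle, the jar or the vial is moved more than 20 mm (distance of any of tube_a, tube_b, flask, bottle, jar, vial from where it was at the start of the episode above 0.02 m).
It also fails if it takes over 50 s, if anything falls off the work surface, if the arm or the gripper's body presses on something with over 40 N, if the wrist force passes 120 N, or if a joint passes its speed limit or range.

## Robot

A 6-joint arm with a two-finger parallel gripper is mounted at the origin on the work surface. World frame = base frame: x ahead of the robot, y to its left, z up, the work surface at z = 0. Lengths are in m, angles in degrees, forces in N, time in s.
With the tool pointing down it reaches from about 0.25 to 0.725 m from the base axis. Payload 9.7 kg.
Tool frame: the origin (TCP) lies at the very end of the fingers, on their centre line; the grasp point (between the pads) lies 19 mm behind it; z points along the fingers, y is the direction in which the jaws open and shut (so a half turn about z gives the same grasp; the last joint's range is limited). The gripper opens to 85 mm and grips with 20 to 120 N. Pads are 22 mm wide; open, the fingers measure 114 mm over their backs; the gripper's body (76 mm by 85 mm) begins 54 mm behind the grasp point. The pads swing forward as they close: fully open they stand 13 mm farther back than shut.
Start: joints at [-69.271, 4.979, 10.078, 95.1, 0, 90], TCP at [0.195, -0.514, 0.197] pointing down, gripper open.
Joint ranges: [-179.16, 179.16], [-48.56, 103.87], [-65.8, 70.77], [-126.05, 130.52], [-82.76, 87.17], [-180, 180]. Speed limits (degrees/s): [127.2, 127.2, 147.25, 180, 180, 180].

## Interface

Orientations are given as [roll, pitch, yaw] about the fixed x, y, z axes, in that order (R = Rz(yaw) Ry(pitch) Rx(roll)).
In Python, from workcell import bot gives the robot as it stands.
- The arm moves only by the shell command python3 -m pendant 'ROWS' [FORCE]. ROWS is JSON, a list that holds one entry, the list of rows, each a list of 7 numbers: the shift along the tool's x, y, z in cm, then the turn, a rotation vector about the tool's x, y, z in rad, then the opening in per cent of the stroke, from 0 (shut) to 100 (fully open). In form: [[[dx, dy, dz, ax, ay, az, gripper], ...]]. A call has 1 to 5 rows; each row shifts and turns the pose as measured when the row begins, along the tool's axes as they then stand; what a row does not reach is not made up. A row lasts 1/12 s, in which the tool goes at most 41.7 mm and 7.16 degrees, less where a joint would pass 70% of its speed; a pose out of reach is approached as far as the arm can. A call with a gripper value outside its range is refused whole. The fingers move at their own pace and stop on an object; FORCE is the grip in N (left out, the last holds). Time passes only in rows, so rows that do not move let the fingers close. It gives the time, the measured TCP pose, the force and the opening at its end, in the units of the state.
- bot.get_obs(): the state, without advancing time (a new reading comes with each control period).
- bot.camera(name): name is "side" or "top" or "wrist"; returns the picture (400x640x3 uint8, red, green, blue); there is no depth.
- bot.get_calibration(name): a dict with "intrinsics" (3x3 intrinsics, pixels), "pose" (4x4, takes a point from camera to world coordinates); the wrist camera has in their place "T_tool_cam" (4x4, takes a point from camera to tool coordinates, whose origin is the TCP and whose axes are the flange's). Camera axes: x right, y down, z forward; pixel columns grow to the right and rows downward; lengths in m; the calibration is good to about 2 mm. A picture is of the moment at which its call begins: read the wrist's pose just before it. get_calibration takes no time and is no camera call.
- bot.job_done(): hands the job in, once; it reports no verdict.
Trained networks look in the newest picture that a camera, given by its name, has taken for a name from the list of things; names that differ only in an ending like _2 or _b are one class to them, and where a whole thing is asked for, a point or a joint stands for the part that bears it (a point fixed in the world has none). Each returns a list of dicts, best first, with "confidence" (0 to 1); they miss things now and then, are a little off and sometimes report something else, mostly with a low value. They report only what shows in the picture. A call takes as long as a camera call. They do not tell look-alikes from the thing itself.
- bot.masks_of(camera, thing): "pixels" (400x640 bool, what is visible of it) and "extent" ([left, top, right, bottom] in pixels, round what is visible of it).
- bot.mark_of(camera, thing): "uv" ([column, row] in pixels: a listed point, or the origin of a listed thing).
The state is a dict: "time": time; "q": joint angles; "qd": joint speeds; "joint_efforts": joint torques, N m; "ee_pos": TCP position; "tcp_rot": TCP orientation; "wrist_force": force on the tool from outside, world axes, zero at the start; "torque": the same for the moment, N m; "opening": finger opening in m.
Only numpy, scipy, OpenCV 4.12 (cv2) and the standard library are available. Lean on these libraries where they do the work, as an engineer would, in place of code of your own. Each camera call takes 0.05 s, during which the arm holds its last target. There are 200 camera calls.

## Working session

There is one attempt and no reset: what is moved stays moved. The work goes in short steps, Python scripts to look and compute and a shell command to move; the robot and the scene stay as the last step left them, time stands still between calls to the robot, and variables do not carry over. Pictures are saved under pics/ and viewed, about 8 in all and at most 12, crops included, and the job is handed in when it is done.

```bash
mkdir -p pics
cat > h.py <<'E'
import numpy as np, cv2
from workcell import bot
from scipy.spatial.transform import Rotation as R
def ray(cam,uv,z):
    c=bot.get_calibration(cam);K=np.array(c["intrinsics"])
    if "pose" in c: T=np.array(c["pose"])
    else:
        o=bot.get_obs();W=np.eye(4);W[:3,:3]=rot(o);W[:3,3]=o["ee_pos"];T=W@np.array(c["T_tool_cam"])
    d=T[:3,:3]@np.linalg.solve(K,[uv[0],uv[1],1]);p=T[:3,3]
    return p+d*(z-p[2])/d[2]
def rot(o): return R.from_euler('xyz',o["tcp_rot"],degrees=True).as_matrix()
def save(im,n): cv2.imwrite("pics/"+n,cv2.cvtColor(im,cv2.COLOR_RGB2BGR))
E
python3 - <<'E'
from h import *
np.set_printoptions(precision=4,suppress=True)
o=bot.get_obs();print(o)
im=bot.camera("top");save(im,"top0.png")
for n,z in [("cover_bar",.095),("channel_mid",.07),("well_mouth",.07),("dry_bath",0),("shaker",0),("cover",.07),("tube_a",.054),("flask",.064),("bottle",0),("jar",0),("vial",0)]:
    for r in bot.mark_of("top",n): print(n,r["confidence"],r["uv"],ray("top",r["uv"],z))
E
```

```text
{'time': 0.0, 'q': array([-69.2728,   5.011 ,  10.0323,  95.1002,  -0.0014,  90.0002]), 'qd': array([-0.0323, -0.1273,  0.0101,  0.0484, -0.0167,  0.0147]), 'joint_efforts': array([  0.0007, -52.039 ,  46.4807,   0.0162,   0.    ,  -0.    ]), 'ee_pos': array([ 0.1945, -0.5141,  0.1959]), 'tcp_rot': array([-179.9211,    0.0014,   20.727 ]), 'wrist_force': array([-0.0757, -0.1326,  0.3054]), 'torque': array([ 0.0235, -0.02  , -0.0402]), 'opening': 0.08579946771146388}
cover_bar 0.93 [445.9, 147.9] [ 0.6794 -0.3465  0.095 ]
cover_bar 0.82 [388.2, 256.2] [ 0.3759 -0.1798  0.095 ]
cover_bar 0.68 [400.6, 195.3] [ 0.5458 -0.2168  0.095 ]
cover_bar 0.42 [399.7, 199.8] [ 0.5332 -0.2141  0.095 ]
channel_mid 0.9 [390.7, 198.2] [ 0.5394 -0.1921  0.07  ]
channel_mid 0.26 [467.1, 190.8] [ 0.5595 -0.4106  0.07  ]
dry_bath 0.75 [384.2, 176.8] [ 0.6088 -0.1825  0.    ]
shaker 0.96 [260.9, 177.8] [0.6078 0.19   0.    ]
cover 0.91 [399.2, 196.8] [ 0.5433 -0.2165  0.07  ]
cover 0.79 [445.4, 147.8] [ 0.684  -0.3513  0.07  ]
cover 0.61 [389.1, 257.2] [ 0.3717 -0.1854  0.07  ]
tube_a 0.55 [366.5, 147.9] [ 0.6878 -0.1257  0.054 ]
tube_a 0.53 [387.3, 149.9] [ 0.6816 -0.1862  0.054 ]
flask 0.66 [269.7, 152.3] [0.6749 0.1556 0.064 ]
bottle 0.56 [183.1, 202.9] [0.5329 0.4249 0.    ]
jar 0.9 [466.9, 190.3] [ 0.5666 -0.4303  0.    ]
vial 0.43 [309.5, 244.4] [0.4066 0.0435 0.    ]
```

View pics/top0.png

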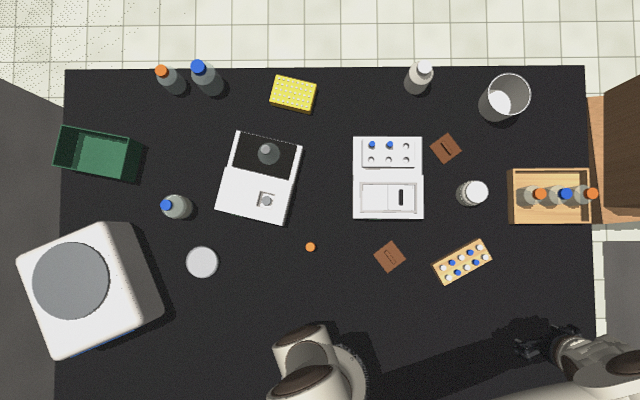

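The top view shows the white case with a tube block at (388,178), which is the dry bath, and the shaker with the flask at (260,177). There are three cover candidates: the aluminium one in the channel at (400,197), and two brown ones at (445,148) and (388,256). The first fits, because it is not brown and lies in the channel. I'll confirm this with an enlarged crop and measure the pose.

Run:
```python
from h import *
np.set_printoptions(precision=4,suppress=True)
im=bot.camera("top");save(cv2.resize(im[125:275,335:485],(750,750))[:600],"crop0.png")
m=bot.masks_of("top","dry_bath")
for r in m:
    p=r["pixels"].astype(np.uint8);c=max(cv2.findContours(p,0,2)[0],key=cv2.contourArea)
    print(r["confidence"],r["extent"],cv2.minAreaRect(c))
s=bot.camera("side");save(s,"side0.png")
for n in ["cover_bar","channel_mid","well_mouth","dry_bath"]:
    for cam in ["side"]:
        for r in bot.mark_of(cam,n): print(n,r["confidence"],r["uv"],ray(cam,r["uv"],dict(cover_bar=.095,channel_mid=.07,well_mouth=.07,dry_bath=0)[n]))
```

```text
0.7 [351.1, 136.6, 422.6, 223.2] ((386.4999694824219, 178.49996948242188), (70.99998474121094, 82.99998474121094), 0.0)
cover_bar 0.76 [401.3, 207.8] [ 0.3301 -0.0817  0.095 ]
cover_bar 0.59 [350.5, 166.0] [ 0.5418 -0.2203  0.095 ]
cover_bar 0.47 [325.8, 154.9] [ 0.6379 -0.2468  0.095 ]
channel_mid 0.92 [343.8, 177.5] [ 0.5466 -0.19    0.07  ]
well_mouth 0.85 [351.1, 174.6] [ 0.5366 -0.2167  0.07  ]
dry_bath 0.94 [323.8, 194.0] [ 0.607  -0.1835  0.    ]
dry_bath 0.26 [351.3, 173.9] [ 0.5938 -0.3408  0.    ]
```

View pics/crop0.png

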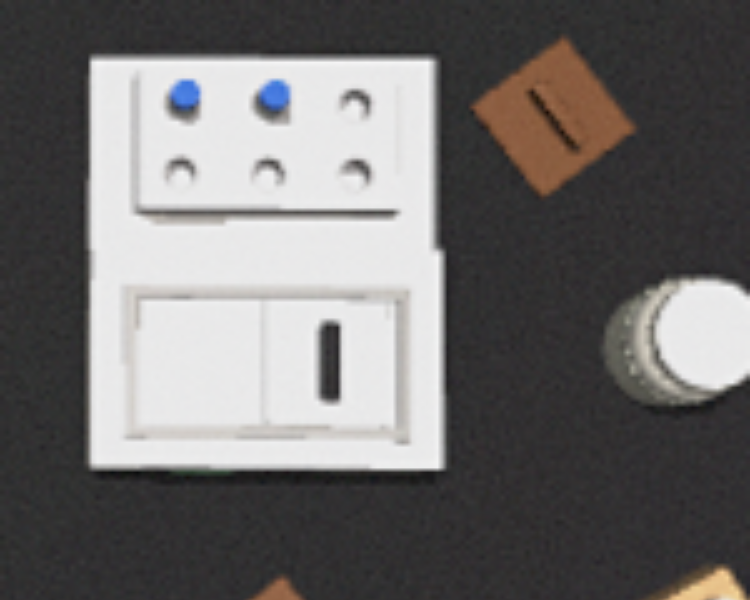

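The crop confirms it: the aluminium plate with the black bar at crop (329,361) is in the channel, right over the well, and the two brown ones lie on the bench. The bath's yaw is about 0. Next I'll shut the fingers and move over it.

```bash
python3 -m pendant '[[[0,0,0,0,0,0.12,0],[0,0,0,0,0,0.12,0],[0,0,0,0,0,0.12,0],[3.4,-2.3,0,0,0,0,0],[3.4,-2.3,0,0,0,0,0]]]' 30; python3 -m pendant '[[[3.4,-2.3,0,0,0,0,0],[3.4,-2.3,0,0,0,0,0],[3.4,-2.3,0,0,0,0,0],[3.4,-2.3,0,0,0,0,0],[3.4,-2.3,0,0,0,0,0]]]'
```

```text
time: 1.37
ee_pos: [0.2597, -0.4716, 0.1959]
tcp_rot: [180.0, 0.1, -1.4]
wrist_force: [0.2, -0.1, -0.1]
opening: 0.0258
time: 1.78
ee_pos: [0.4358, -0.3578, 0.1961]
tcp_rot: [179.9, 0.0, -1.8]
wrist_force: [-0.1, -1.1, 0.7]
opening: 0.0003
```

```bash
python3 -m pendant '[[[3.4,-2.3,0,0,0,-0.03,0],[3.4,-2.3,0,0,0,0,0],[2,-2,0,0,0,0,0],[0,0,0,0,0,0,0]]]'
python3 - <<'E'
from h import *
np.set_printoptions(precision=4,suppress=True)
o=bot.get_obs();print(o["ee_pos"],o["tcp_rot"])
im=bot.camera("wrist");save(im,"w0.png")
for n,z in [("cover_bar",.095),("channel_mid",.07),("cover",.07),("dry_bath",0)]:
    for r in bot.mark_of("wrist",n): print(n,r["confidence"],r["uv"],ray("wrist",r["uv"],z))
E
```

```text
time: 2.12
ee_pos: [0.5311, -0.286, 0.1948]
tcp_rot: [179.9, -0.0, 0.4]
wrist_force: [-0.8, 0.2, 0.6]
opening: -0.0001
[ 0.5311 -0.286   0.1948] [179.9353  -0.028    0.3584]
cover_bar 0.81 [403.8, 3.5] [ 0.6762 -0.3553  0.095 ]
cover_bar 0.66 [248.9, 280.2] [ 0.4166 -0.2126  0.095 ]
cover_bar 0.62 [248.2, 167.6] [ 0.5412 -0.2211  0.095 ]
channel_mid 0.94 [219.1, 160.7] [ 0.5413 -0.1868  0.07  ]
cover 0.97 [395.9, 8.1] [ 0.6772 -0.3568  0.07  ]
cover 0.6 [254.7, 269.9] [ 0.4117 -0.2146  0.07  ]
dry_bath 0.85 [233.0, 97.4] [ 0.6006 -0.1885  0.    ]
```

View pics/w0.png

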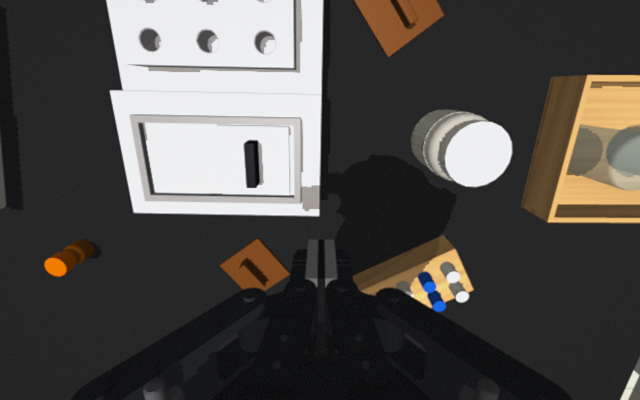

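The wrist view shows the cover's bar top at about (252,164), and the channel strips span roughly columns 132-301 and rows 115-203. I'll derive the bath's pose from the corners.

Run:
```python
from h import *
np.set_printoptions(precision=4,suppress=True)
for n,uv,z in [("chTL",(132,115),.078),("chTR",(301,117),.078),("chBR",(302,200),.078),("chBL",(143,203),.078),("caseFL",(134,213),.07),("caseFR",(320,216),.07),("barT",(250,142),.095),("barB",(250,186),.095)]: print(n,ray("wrist",uv,z))
im=cv2.imread("pics/w0.png");cv2.imwrite("pics/w0c.png",cv2.resize(im[80:230,100:340],(800,500),interpolation=cv2.INTER_CUBIC))
```

```text
chTL [ 0.5867 -0.1129  0.078 ]
chTR [ 0.5848 -0.2728  0.078 ]
chBR [ 0.5008 -0.272   0.078 ]
chBL [ 0.4977 -0.1063  0.078 ]
caseFL [ 0.4831 -0.0894  0.07  ]
caseFR [ 0.4793 -0.2907  0.07  ]
barT [ 0.5639 -0.2265  0.095 ]
barB [ 0.5215 -0.2233  0.095 ]
```

View pics/w0c.png

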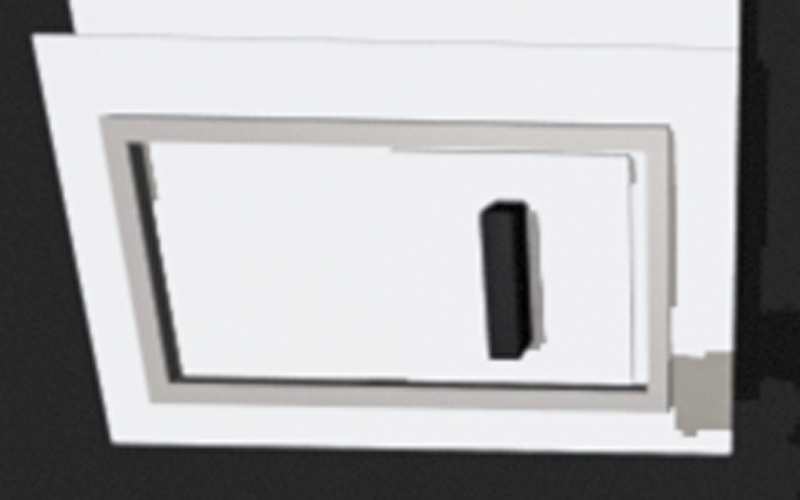

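```bash
python3 -m pendant '[[[0.4,-0.8,3,0,0,0,0],[0.4,-0.8,3,0,0,0,0],[0.3,-0.6,2,0,0,0,0],[0,0,0,0,0,0,0]]]'
```

```text
time: 2.7
ee_pos: [0.5356, -0.274, 0.1163]
tcp_rot: [179.6, -0.3, -0.5]
wrist_force: [-0.4, 0.7, -1.3]
opening: 0.0002
```

```bash
python3 -m pendant '[[[0.6,-1.2,1.5,0,0,0,0],[0.2,-0.2,1.5,0,0,0,0],[0,0,0,0,0,0,0],[0,0,0,0,0,0,0]]]'
```

```text
time: 3.03
ee_pos: [0.5412, -0.2646, 0.0897]
tcp_rot: [179.5, -0.4, -0.9]
wrist_force: [0.0, -0.3, 0.4]
opening: 0.0003
```

```bash
python3 -m pendant '[[[0,0,0.6,0,0,0,0],[0,-1,0,0,0,0,0],[0,-1,0,0,0,0,0],[0,-1,0,0,0,0,0],[0,-1,0,0,0,0,0]]]'; python3 -m pendant '[[[0,-1,0,0,0,0,0],[0,-1,0,0,0,0,0],[0,-1,0,0,0,0,0]]]'
```

```text
time: 3.45
ee_pos: [0.5421, -0.2261, 0.0883]
tcp_rot: [179.4, -0.7, -1.2]
wrist_force: [0.3, 0.4, -0.4]
opening: 0.0003
time: 3.7
ee_pos: [0.5431, -0.1919, 0.089]
tcp_rot: [179.4, -0.8, -1.1]
wrist_force: [0.3, -0.1, -0.1]
opening: -0.0001
```

Run:
```python
from h import *
np.set_printoptions(precision=4,suppress=True)
o=bot.get_obs();print(o["ee_pos"],o["tcp_rot"],o["wrist_force"])
t=bot.camera("top")
w=bot.camera("wrist");s=bot.camera("side")
save(np.vstack([cv2.resize(w[120:400,120:520],(571,400)),np.hstack([cv2.resize(t[180:220,350:425],(285,190)),cv2.resize(s[135:195,310:400],(286,190))])]),"p1.png")
for n,z in [("cover_bar",.095),("channel_mid",.07)]:
  for c in ["wrist","side"]:
    for r in bot.mark_of(c,n): print(c,n,r["confidence"],r["uv"],ray(c,r["uv"],z))
```

```text
[ 0.5431 -0.1919  0.089 ] [179.3635  -0.8171  -1.1002] [ 0.2565 -0.0719 -0.1155]
wrist cover_bar 0.68 [366.1, 225.7] [ 0.5449 -0.2219  0.095 ]
wrist cover_bar 0.68 [326.5, 351.9] [ 0.4457 -0.1958  0.095 ]
side cover_bar 0.89 [399.4, 207.0] [ 0.3356 -0.0828  0.095 ]
side cover_bar 0.75 [350.0, 167.9] [ 0.5376 -0.2089  0.095 ]
side cover_bar 0.58 [327.8, 160.0] [ 0.6163 -0.2199  0.095 ]
wrist channel_mid 0.57 [309.3, 210.7] [ 0.5459 -0.1866  0.07  ]
side channel_mid 0.61 [341.8, 179.1] [ 0.5471 -0.1784  0.07  ]
```

View pics/p1.png

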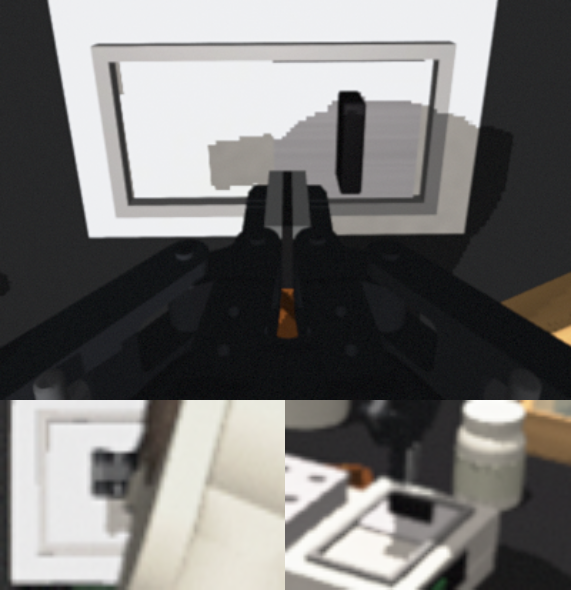

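Run:
```python
from h import *
np.set_printoptions(precision=4,suppress=True)
o=bot.get_obs();p=np.array(o["ee_pos"]);Rm=rot(o)
W=np.eye(4);W[:3,:3]=Rm;W[:3,3]=p
for c in ["top","side","wrist"]:
    k=bot.get_calibration(c);K=np.array(k["intrinsics"]);T=np.array(k["pose"]) if "pose" in k else W@np.array(k["T_tool_cam"])
    def pr(x): q=np.linalg.inv(T)@np.r_[x,1];u=K@q[:3];return u[:2]/u[2]
    print(c,"tcp",pr(p),"tcp back20",pr(p-Rm[:,2]*.02),"bar",pr([.5427,-.222,.095]),"front edge tip",pr(p+Rm[:,0]*.011),T[:3,3])
    print(T[:3,:3])
im=bot.camera("side");im2=bot.camera("top")
save(np.hstack([cv2.resize(im[120:200,310:390],(400,400),interpolation=cv2.INTER_CUBIC),cv2.resize(im2[170:230,360:420],(400,400),interpolation=cv2.INTER_CUBIC)]),"p2.png")
```

```text
top tcp [392.0928 196.5217] tcp back20 [392.9582 196.1228] bar [402.4758 196.4053] front edge tip [392.1255 192.6313] [ 0.4511 -0.0166  1.4274]
[[-0.0044 -0.9979  0.0654]
 [-0.9999  0.005   0.0095]
 [-0.0098 -0.0653 -0.9978]]
side tcp [345.8322 171.5207] tcp back20 [346.2008 165.3143] bar [350.4633 165.697 ] front edge tip [342.4465 170.5058] [-0.0115  0.9594  0.7594]
[[-0.8674 -0.2733  0.4159]
 [-0.4974  0.4509 -0.7411]
 [ 0.015  -0.8497 -0.527 ]]
wrist tcp [319.5782 225.3542] tcp back20 [319.444  240.0527] bar [364.9558 228.8347] front edge tip [319.5394 209.4943] [ 0.6236 -0.1943  0.2671]
[[-0.0212 -0.9498 -0.3122]
 [-0.9997  0.0236 -0.004 ]
 [ 0.0112  0.312  -0.95  ]]
```

View pics/p2.png

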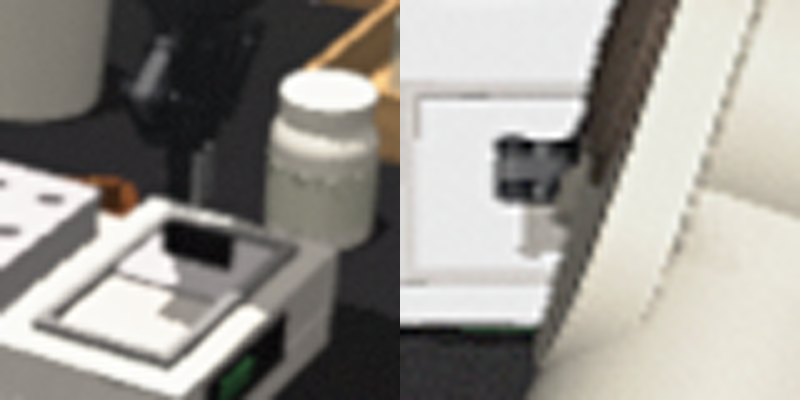

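The bar has not moved: it is still at y ≈ -0.222, with the fingers at -0.192 and no force. Both the wrist and side views show the fingertips ending about 35 mm short of the reported TCP, at side pixel (350,161) where (346,171) was predicted. So the shut fingertips went over the bar. I'll go back and find the true tip height by touch.

```bash
python3 -m pendant '[[[0,0,-1,0.01,0.012,-0.02,0],[0,2,-0.5,0,0,0,0],[0,2,0,0,0,0,0],[0,2,0,0,0,0,0],[0,0,0,0,0,0,0]]]'
python3 - <<'E'
from h import *
o=bot.get_obs();print(o["q"],o["ee_pos"],o["tcp_rot"])
w=bot.camera("wrist");s=bot.camera("side")
save(np.hstack([cv2.resize(w[150:350,220:420],(400,400),interpolation=cv2.INTER_CUBIC),cv2.resize(s[110:190,310:390],(400,400),interpolation=cv2.INTER_CUBIC)]),"p3.png")
k=bot.get_calibration("wrist");print(k)
E
```

```text
time: 4.57
ee_pos: [0.5423, -0.2567, 0.1039]
tcp_rot: [179.9, -1.5, 0.0]
wrist_force: [0.2, 0.3, -0.8]
opening: 0.0001
[-25.64116632   9.46610873   4.75768997  83.94417902   0.58771095
 154.32513278] [ 0.54234495 -0.25668997  0.10391714] [ 1.79945784e+02 -1.46897736e+00  4.13068001e-02]
{'intrinsics': array([[302.56400881,   0.        , 320.85167568],
       [  0.        , 302.56400881, 192.78652598],
       [  0.        ,   0.        ,   1.        ]]), 'T_tool_cam': array([[-8.61054453e-04, -9.45666998e-01, -3.25135644e-01,
         8.30959757e-02],
       [ 9.99999625e-01, -8.43924803e-04, -1.93710828e-04,
         8.60500272e-04],
       [-9.12040977e-05, -3.25135689e-01,  9.45667370e-01,
        -1.77307003e-01],
       [ 0.00000000e+00,  0.00000000e+00,  0.00000000e+00,
         1.00000000e+00]])}
```

View pics/p3.png

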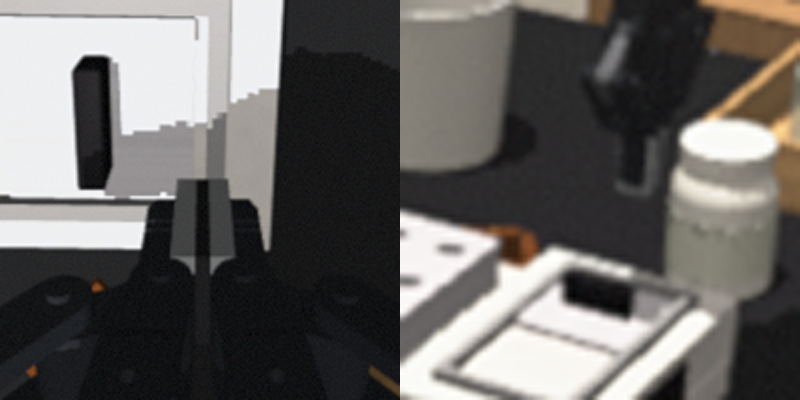

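```bash
python3 -m pendant '[[[0,0,1,0,-0.026,0,0],[0,0,1,0,0,0,0],[0,0,1,0,0,0,0],[0,0,0,0,0,0,0]]]';  python3 - <<'E'
from h import *
np.set_printoptions(precision=4,suppress=True)
o=bot.get_obs();p=np.array(o["ee_pos"])
k=bot.get_calibration("side");K=np.array(k["intrinsics"]);T=np.array(k["pose"])
def pr(x): q=np.linalg.inv(T)@np.r_[x,1];u=K@q[:3];return u[:2]/u[2]
for b in [0,.02,.035,.045]: print(b,pr([.5423,-.2567,.1039+b]))
E
```

```text
time: 5.0
ee_pos: [0.5425, -0.2526, 0.0721]
tcp_rot: [-179.9, 0.0, 0.1]
wrist_force: [-0.6, 0.4, -0.2]
opening: -0.0001
0 [356.0443 158.3974]
0.02 [356.4288 152.2052]
0.035 [356.7209 147.5023]
0.045 [356.9174 144.3386]
```

```bash
python3 -m pendant '[[[0,0,1,0,0,0,0],[0,0,0.8,0,0,0,0],[0,0,0.3,0,0,0,0],[0,0,0,0,0,0,0]]]'
```

```text
time: 5.33
ee_pos: [0.5419, -0.251, 0.0484]
tcp_rot: [-179.9, 0.0, 0.2]
wrist_force: [0.1, -0.3, -0.3]
opening: -0.0001
```

Run:
```python
from h import *
s=bot.camera("side");w=bot.camera("wrist")
save(np.hstack([cv2.resize(w[150:350,220:420],(400,400),interpolation=cv2.INTER_CUBIC),cv2.resize(s[130:190,330:390],(400,400),interpolation=cv2.INTER_CUBIC)]),"p4.png")
```

```text
(no output)
```

View pics/p4.png

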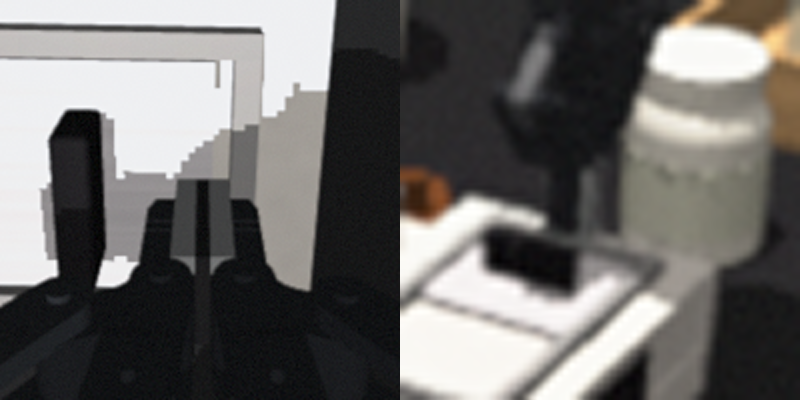

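The fingers now stand behind the bar (its -y side) at bar height. Time to push.

```bash
python3 -m pendant '[[[0,-1,0.1,0,0,0,0],[0,-1,0,0,0,0,0],[0,-1,0,0,0,0,0],[0,-1,0,0,0,0,0]]]'
python3 - <<'E'
from h import *
bot.camera("side")
for r in bot.mark_of("side","cover_bar"): print(r["confidence"],r["uv"],ray("side",r["uv"],.095))
E
```

```text
time: 5.77
ee_pos: [0.5427, -0.2099, 0.0496]
tcp_rot: [180.0, -0.1, 0.0]
wrist_force: [-0.1, -0.3, 0.1]
opening: 0.0001
0.9 [402.2, 206.0] [ 0.3313781  -0.09099608  0.095     ]
0.55 [325.7, 194.0] [ 0.52540286 -0.04312273  0.095     ]
0.53 [345.6, 168.3] [ 0.54728001 -0.20010536  0.095     ]
0.51 [326.3, 154.7] [ 0.63725055 -0.24878454  0.095     ]
```

```bash
python3 -m pendant '[[[0,-1,0.1,0,0,0,0],[0,-1,0,0,0,0,0],[0,-1,0,0,0,0,0],[0,-0.8,0,0,0,0,0],[0,-0.2,0,0,0,0,0]]]'
python3 - <<'E'
from h import *
bot.camera("side");bot.camera("wrist")
for c,n,z in [("side","cover_bar",.095),("wrist","cover_bar",.095),("side","well_mouth",.07),("wrist","channel_mid",.07)]:
  for r in bot.mark_of(c,n): print(c,n,r["confidence"],r["uv"],ray(c,r["uv"],z))
E
```

```text
time: 6.28
ee_pos: [0.5431, -0.1653, 0.0495]
tcp_rot: [179.9, -0.2, 0.1]
wrist_force: [-0.7, -1.5, -0.5]
opening: -0.0002
side cover_bar 0.84 [339.6, 174.1] [ 0.54559758 -0.15991036  0.095     ]
side cover_bar 0.66 [400.9, 207.6] [ 0.33132474 -0.08209546  0.095     ]
wrist cover_bar 0.74 [283.2, 258.9] [ 0.5459925  -0.14875992  0.095     ]
wrist cover_bar 0.28 [103.1, 334.4] [ 0.49885394 -0.04833497  0.095     ]
side well_mouth 0.81 [352.8, 172.2] [ 0.53901165 -0.23269327  0.07      ]
wrist channel_mid 0.87 [352.3, 236.1] [ 0.54590885 -0.18601074  0.07      ]
```

```bash
python3 -m pendant '[[[0,1.5,-0.3,0,0,0,0],[0,1.6,-0.3,0,0,0,0],[0,1.6,-0.3,0,0,0,0],[0,1,0,0,0,0,0],[0,0,0,0,0,0,0]]]'
python3 - <<'E'
from h import *
o=bot.get_obs();print(o["ee_pos"],o["tcp_rot"])
w=bot.camera("wrist")
for c,n,z in [("wrist","well_mouth",.07),("wrist","reset_key_top",.054),("wrist","channel_mid",.07),("wrist","cover_bar",.095)]:
  for r in bot.mark_of(c,n): print(c,n,r["confidence"],r["uv"],ray(c,r["uv"],z))
s=bot.camera("side")
for n,z in [("well_mouth",.07),("reset_key_top",.054)]:
  for r in bot.mark_of("side",n): print("side",n,r["confidence"],r["uv"],ray("side",r["uv"],z))
save(np.hstack([cv2.resize(w[150:350,220:420],(400,400),interpolation=cv2.INTER_CUBIC),cv2.resize(s[130:190,320:380],(400,400),interpolation=cv2.INTER_CUBIC)]),"p5.png")
E
```

```text
time: 7.0
ee_pos: [0.5428, -0.2272, 0.0581]
tcp_rot: [180.0, -0.2, 0.0]
wrist_force: [-0.1, 0.1, 0.2]
opening: 0.0001
[ 0.54281016 -0.2271662   0.05812644] [ 1.79964859e+02 -1.77935798e-01  2.85859223e-02]
wrist well_mouth 0.62 [310.6, 228.8] [ 0.54600559 -0.22030884  0.07      ]
wrist reset_key_top 0.91 [311.1, 220.0] [ 0.54468216 -0.21961315  0.054     ]
wrist channel_mid 0.81 [249.1, 229.0] [ 0.54586745 -0.18238153  0.07      ]
wrist cover_bar 0.97 [167.4, 251.3] [ 0.54486506 -0.1447987   0.095     ]
side well_mouth 0.62 [350.3, 173.3] [ 0.54219389 -0.22272157  0.07      ]
```

View pics/p5.png

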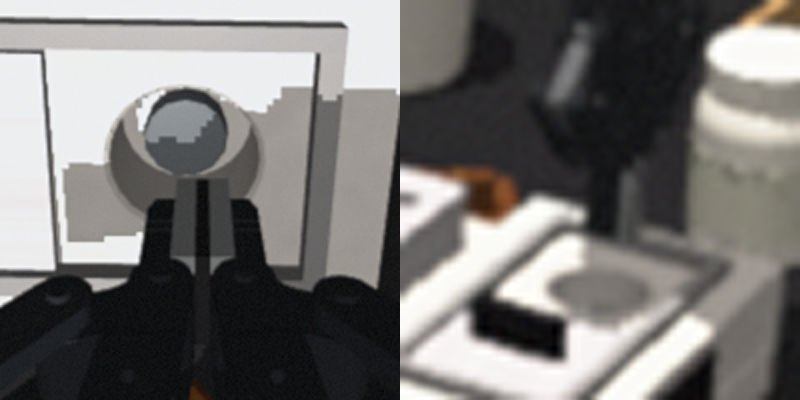

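The well is clear. The rim centre is at about wrist pixel (313,228) and the key at (313,219), which puts the well at about (0.544, -0.222). I'll shift 5 mm to +y and descend with force checks.

```bash
python3 -m pendant '[[[0.1,-0.6,0,0,0,0,0],[0,0,1,0,0,0,0],[0,0,1,0,0,0,0],[0,0,0,0,0,0,0]]]'; python3 -m pendant '[[[0,0,0.7,0,0,0,0],[0,0,0.5,0,0,0,0],[0,0,0,0,0,0,0]]]'
```

```text
time: 7.73
ee_pos: [0.5446, -0.217, 0.0368]
tcp_rot: [180.0, -0.2, 0.3]
wrist_force: [0.2, 0.0, -0.1]
opening: 0.0001
time: 7.98
ee_pos: [0.544, -0.2165, 0.0221]
tcp_rot: [-180.0, -0.1, 0.3]
wrist_force: [0.2, 0.1, 0.2]
opening: -0.0001
```

```bash
python3 -m pendant '[[[0,0.4,0,0,0,0,0],[0,0,0.2,0,0,0,0],[0,0,0.2,0,0,0,0],[0,0,0,0,0,0,0]]]'
```

```text
time: 8.32
ee_pos: [0.544, -0.2211, 0.0178]
tcp_rot: [-180.0, -0.1, 0.3]
wrist_force: [0.2, 0.5, 2.7]
opening: -0.0
```

```bash
python3 -m pendant '[[[0,0,0.2,0,0,0,0],[0,0,0.1,0,0,0,0]]]'
```

```text
time: 8.48
ee_pos: [0.5442, -0.2212, 0.0155]
tcp_rot: [-180.0, -0.2, 0.3]
wrist_force: [-2.1, 1.2, 2.6]
opening: 0.0001
```

```bash
python3 -m pendant '[[[0,0,0.2,0,0,0,0],[0,0,0.1,0,0,0,0]]]'
```

```text
time: 8.65
ee_pos: [0.5444, -0.2213, 0.0142]
tcp_rot: [180.0, -0.2, 0.3]
wrist_force: [-4.9, 2.3, 12.5]
opening: 0.0003
```

```bash
python3 -m pendant '[[[0,0,0.1,0,0,0,0],[0,0,0.1,0,0,0,0]]]'; python3 -m pendant '[[[0,0,0.1,0,0,0,0],[0,0,0.1,0,0,0,0],[0,0,0.1,0,0,0,0]]]'
```

```text
time: 8.82
ee_pos: [0.5444, -0.2213, 0.0143]
tcp_rot: [180.0, -0.3, 0.3]
wrist_force: [-3.4, 2.6, 9.5]
opening: 0.0003
time: 9.07
ee_pos: [0.5445, -0.2213, 0.0143]
tcp_rot: [179.9, -0.4, 0.3]
wrist_force: [-4.2, 2.0, 8.9]
opening: 0.0002
```

```bash
python3 -m pendant '[[[0,0,0.2,0,0,0,0],[0,0,0.2,0,0,0,0]]]'
python3 - <<'E'
from h import *
w=bot.camera("wrist");s=bot.camera("side")
save(np.hstack([cv2.resize(w[180:280,270:370],(400,400),interpolation=cv2.INTER_CUBIC),cv2.resize(s[130:190,320:380],(400,400),interpolation=cv2.INTER_CUBIC)]),"p6.png")
E
```

```text
time: 9.23
ee_pos: [0.5446, -0.2214, 0.0141]
tcp_rot: [179.8, -0.5, 0.3]
wrist_force: [-8.4, 4.0, 19.0]
opening: 0.0002
```

View pics/p6.png

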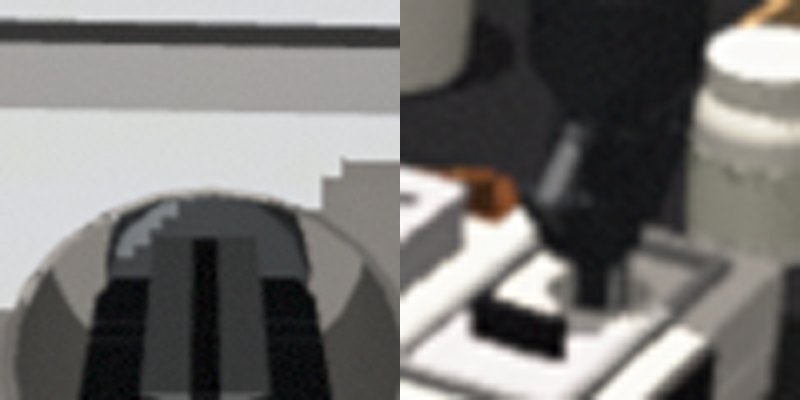

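The fingertips are inside the well on the key, at a hard stop with 19 N, after more than 0.5 s of pressing. Now I'll release and rise.

```bash
python3 -m pendant '[[[0,0,-0.8,0,0.005,0,0],[0,0,-1.2,0,0,0,0],[0,0,-1.5,0,0,0,0],[0,0,-2,0,0,0,0],[0,0,-2,0,0,0,0]]]'; python3 -m pendant '[[[0,0,-1,0,-0.008,0,0],[0,0,0,0,0,0,0]]]'
python3 - <<'E'
from h import *
bot.camera("side");bot.camera("wrist")
for c,n,z in [("wrist","well_mouth",.07),("wrist","reset_key_top",.054),("wrist","cover_bar",.095),("side","cover_bar",.095)]:
  for r in bot.mark_of(c,n): print(c,n,r["confidence"],r["uv"],ray(c,r["uv"],z))
E
```

```text
time: 9.75
ee_pos: [0.5417, -0.2206, 0.0895]
tcp_rot: [179.9, -0.6, 0.3]
wrist_force: [0.2, -0.0, -0.2]
opening: -0.0004
time: 9.92
ee_pos: [0.5432, -0.2214, 0.1053]
tcp_rot: [179.7, -0.4, 0.3]
wrist_force: [0.3, -0.7, 0.5]
opening: 0.0
wrist well_mouth 0.72 [319.5, 201.2] [ 0.54673483 -0.22083989  0.07      ]
wrist reset_key_top 0.7 [322.4, 197.4] [ 0.54384128 -0.22295046  0.054     ]
wrist reset_key_top 0.29 [321.4, 202.6] [ 0.5394528  -0.22217948  0.054     ]
wrist cover_bar 0.75 [205.6, 214.5] [ 0.54626053 -0.14576377  0.095     ]
side cover_bar 0.85 [403.1, 205.4] [ 0.33050232 -0.09490106  0.095     ]
side cover_bar 0.8 [339.9, 175.3] [ 0.54158532 -0.15405046  0.095     ]
side cover_bar 0.47 [327.2, 154.8] [ 0.634613   -0.24960365  0.095     ]
```

```bash
python3 -m pendant '[[[0,-3,0,0,0,0,0],[0,-3,0,0,0,0,0],[0,-3,0,0,0,0,0],[0,0,0,0,0,0,0]]]'
```

```text
time: 10.55
ee_pos: [0.5392, -0.1291, 0.0969]
tcp_rot: [179.9, 0.1, -0.0]
wrist_force: [0.1, -0.8, 0.1]
opening: 0.0001
```

```bash
python3 -m pendant '[[[0.4,-0.9,0,0,0,0,0],[0,0,0.8,0,0,0,0],[0,0,0.8,0,0,0,0],[0,0,0,0,0,0,0]]]'; python3 -m pendant '[[[0,0,1,0,0,0,0],[0,0,1,0,0,0,0],[0,0,0,0,0,0,0]]]'
```

```text
time: 10.88
ee_pos: [0.543, -0.1186, 0.0776]
tcp_rot: [180.0, 0.2, 0.1]
wrist_force: [-0.8, 0.3, -0.5]
opening: 0.0002
time: 11.13
ee_pos: [0.5423, -0.1203, 0.0542]
tcp_rot: [180.0, 0.3, -0.0]
wrist_force: [-0.3, 0.1, 0.0]
opening: -0.0001
```

```bash
python3 -m pendant '[[[0,0,0.5,0,0,0,0],[0,0.8,0,0,0,0,0],[0,1,0,0,0,0,0],[0,1,0,0,0,0,0],[0,1,0,0,0,0,0]]]'; python3 -m pendant '[[[0,1,0.1,0,0,0,0],[0,1,0,0,0,0,0],[0,1,0,0,0,0,0],[0,0.5,0,0,0,0,0]]]'
```

```text
time: 11.55
ee_pos: [0.5416, -0.1609, 0.0479]
tcp_rot: [-180.0, 0.4, 0.0]
wrist_force: [0.1, 1.1, -0.3]
opening: 0.0001
time: 11.88
ee_pos: [0.5418, -0.2022, 0.0477]
tcp_rot: [180.0, 0.3, -0.1]
wrist_force: [0.2, 0.9, -0.7]
opening: -0.0002
```

```bash
python3 -m pendant '[[[0,0.4,0,0,0,0,0],[0,0,0,0,0,0,0]]]'
python3 - <<'E'
from h import *
bot.camera("side");bot.camera("wrist")
for c,n,z in [("wrist","channel_mid",.07),("wrist","cover_bar",.095),("side","cover_bar",.095)]:
  for r in bot.mark_of(c,n): print(c,n,r["confidence"],r["uv"],ray(c,r["uv"],z))
E
```

```text
time: 12.05
ee_pos: [0.5424, -0.2056, 0.0485]
tcp_rot: [-179.7, 0.2, -0.1]
wrist_force: [-2.2, 7.1, 3.4]
opening: 0.0
wrist channel_mid 0.94 [282.8, 238.5] [ 0.54436229 -0.18453246  0.07      ]
wrist cover_bar 0.67 [356.7, 258.5] [ 0.54654595 -0.22413423  0.095     ]
side cover_bar 0.88 [400.2, 207.9] [ 0.33229765 -0.07984138  0.095     ]
side cover_bar 0.81 [351.4, 163.8] [ 0.54578971 -0.23425392  0.095     ]
side cover_bar 0.55 [328.8, 154.8] [ 0.63051247 -0.25212649  0.095     ]
```

A 7 N force means the cover has reached the end stop (y ≈ -39 mm, 2 mm from the well centre). I'll back off, rise and check.

```bash
python3 -m pendant '[[[0,-1,0,0,0,0,0],[0,-0.5,-1,0,0,0,0],[0,0,-3,0,0,0,0],[0,0,-3,0,0,0,0],[0,0,-3,0,0,0,0]]]'; python3 -m pendant '[[[0,0,-2,0,0,0,0],[0,0,0,0,0,0,0],[0,0,0,0,0,0,0]]]'
python3 - <<'E'
from h import *
w=bot.camera("wrist");s=bot.camera("side")
for n,z in [("channel_mid",.07),("cover_bar",.095),("well_mouth",.07)]:
  for c in ["wrist","side"]:
    for r in bot.mark_of(c,n): print(c,n,r["confidence"],r["uv"],ray(c,r["uv"],z))
save(np.hstack([cv2.resize(w[80:300,150:410],(473,400),interpolation=cv2.INTER_CUBIC),cv2.resize(s[130:190,320:370],(320,400),interpolation=cv2.INTER_CUBIC)]),"p7.png")
E
```

```text
time: 12.72
ee_pos: [0.5392, -0.1875, 0.146]
tcp_rot: [-179.6, 0.9, -0.0]
wrist_force: [0.6, -1.0, 0.1]
opening: 0.0002
time: 12.97
ee_pos: [0.5417, -0.1874, 0.1767]
tcp_rot: [-179.9, 0.3, 0.0]
wrist_force: [-0.1, 0.4, -1.4]
opening: 0.0
wrist channel_mid 0.88 [316.6, 176.0] [ 0.54350108 -0.18368594  0.07      ]
side channel_mid 0.78 [343.6, 176.0] [ 0.55128611 -0.1977396   0.07      ]
wrist cover_bar 0.74 [515.2, 7.2] [ 0.67960847 -0.33075394  0.095     ]
side cover_bar 0.78 [400.7, 206.6] [ 0.33354833 -0.0863199   0.095     ]
side cover_bar 0.58 [329.5, 155.5] [ 0.62642709 -0.24903057  0.095     ]
side cover_bar 0.52 [354.4, 167.8] [ 0.5271311 -0.2160865  0.095    ]
side well_mouth 0.91 [351.9, 172.4] [ 0.54070673 -0.2301923   0.07      ]
side well_mouth 0.52 [371.8, 162.4] [ 0.5179693  -0.32008051  0.07      ]
```

View pics/p7.png

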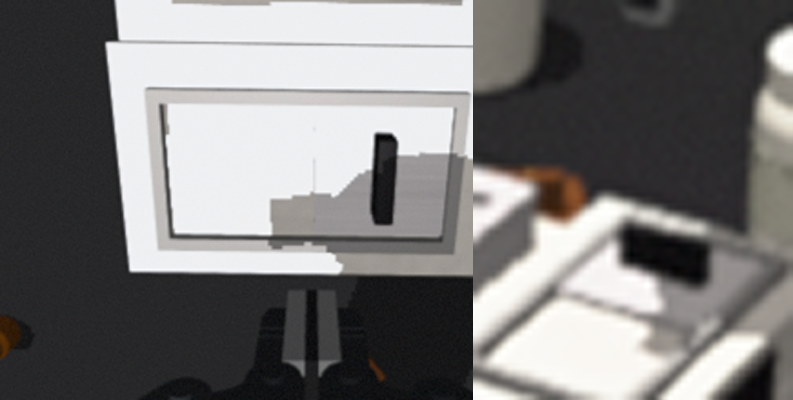

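The cover lies flat at the right end of the channel: bar at crop (384,178), plate edge at column 314. The well is fully hidden and the fingers are clear.

Run:
```python
from workcell import bot
o=bot.get_obs();print(o["time"],o["wrist_force"]);print(bot.job_done())
```

```text
13.3667 [-0.03361025 -0.00841873  0.19435002]
the job is handed in; nothing more can be done
None
```

The job is handed in at 13.4 s. I pushed the cover clear of the well and held the reset key on its stop for over half a second, reading 9–19 N. I then let it spring back and pushed the cover back to the end of its channel.

**Last checks:**
- The cover lies flat with its bar at the end of the channel. The well is hidden, and the robot is clear with wrist force near 0.
- I put the cover about 2 mm from the well's centre. That comes from the 7 N reading at the end stop, not from a direct measurement.
- After release the network still found the key in the well, but I did not measure its height. The cover hides it now.

**What failed or disagreed:**
- The first push passed over the bar without moving the cover. The shut fingertips end about 35 mm short of the reported TCP, as the wrist and side views showed, so I worked that much lower from then on.
- In the final pictures the networks were unreliable on the cover. The wrist view gave only a brown look-alike for `cover_bar`, and the side view still reported `well_mouth` although it is covered. For the cover's final position I relied on the picture itself and the end-stop force.
- I saw no contact with the tubes, flask, bottle, jar, vial or shaker, but I did not re-measure where they stand.

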